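Load a battery pack through the top half of a split cabinet door

TASK

Draw the bolt on the top half of the charging cabinet's split door and swing that half wide open, to about a right angle or more, while the bottom half stays shut and bolted. Then slide the battery pack, slot end first, through the open top half onto the charging rail inside until it is fully home and clicks in, and let go; leave the top half standing open. Do not knock over or shift the spool, tin, carton or bottle around it.

Things in the scene. Friction and masses are not known exactly. Their poses are not given: they have to be found in the camera images.
- cabinet: Fixed grey steel cabinet, open-topped. Origin at table height, middle of the door plane (closed leaves' front face); +x into the cabinet, +y to the hinge side, z up. 200 wide (|y| to 100), 200 deep. Side walls 14 thick, 165 high, 172 clear between. Two leaves, one over the other, 169 wide, 12 thick, both hinged at y +85, open to -x: top z 94 to 175, bottom z 10 to 86. Closed box below z 88.
- rail_nose (a point): Front tip of the T rail in the bay behind the top leaf: 35 behind the door plane, y 0, on the bay floor (z 92); axes as the cabinet's. Rail runs to +x on the centre line: flange 34 wide, 10 to 15 above the floor, rounded nose at this point; stem 18 wide, starting 8 further in. Ends at the rear housing (140 high), 116.5 behind the door plane: the pack's stop. From 15 to 35 the floor is plain sill.
- keeper (a point): Middle of the steel keeper on the right jamb (face at y -89 to -100, up to 27 in front of the door plane) that the tip of the top leaf's bolt enters, 150 above the table; fixed to the cabinet, axes as the cabinet's. A like one sits below, for the bottom leaf's bolt, 45 above the table.
- shoe_home (a point): Point in the bay where the origin of the pack lies when the pack is fully home: 66.5 behind the door plane, on the centre line, on the bay floor (92 above the table). Axes as the cabinet's.
- upper_leaf (a joint): Opening angle of the top leaf, rad: 0 shut, up to 1.75; it opens towards the robot, turning clockwise seen from above, and stays where it is left (light friction). It cannot open until its bolt is drawn by some 12 mm.
- upper_hinge (a point): Point on the vertical hinge axis of the top leaf (front left edge of the door), 135 above the table. Its axes turn with the leaf; with the leaf shut they are the cabinet's.
- upper_handle (a point): Grip point on the top leaf's handle: axis of a black round upright bar, 12 diameter, 45 in front of the leaf's face, 150 from the hinge (along the leaf), 107 to 176 above the table, with 12 thick arms to the leaf at both ends. The point is 155 above the table. Axes turn with the leaf: +x from the bar to the leaf, +y to the hinge.
- upper_bolt (a joint): Travel of the top leaf's bolt, m: 0 shot, 0.028 fully drawn; it moves towards the hinge (the leaf's +y) with about 2.5 N of friction and stays where it is left.
- upper_fin (a point): Grip point on the upright fin of the top leaf's bolt: steel plate 18 (leaf's x) by 10 (leaf's y), up to 196 above the table, 21 over the leaf's top. It rises from the bolt rod (10 diameter, axis at z 150, 14 in front of the leaf). The point: middle of the fin, 22 in front of the leaf's face, z 183, 95 from the hinge when the bolt is shot. Axes as the leaf's.
- lower_leaf (a joint): Opening angle of the bottom leaf, rad, 0 shut. It must stay shut.
- lower_bolt (a joint): Travel of the bottom leaf's bolt, m, 0 shot. It must stay shot.
- lower_fin (a point): Middle of the short knob on the bottom leaf's bolt, 28 in front of the door and 45 above the table. To be left alone.
- detent (a joint): How far the sprung ball in the rail is pressed down, m: 0 up, to 0.006. Ball 12 diameter, its top 6 above the flange, 85 behind the door plane. Pressing it takes 1.5 to 4.5 N; with friction the pack needs some 5 to 15 N of push to pass. It springs up into a groove in the pack when the pack is fully home.
- pack: Loose black battery pack, 0.45 kg, 100 long (x), 56 wide (y), 60 high, upright. Origin: centre of underside; +x to the slot end, which goes in first. At the -x end a grey thumb ridge stands 6 above the top. T slot in the underside, open at +x, 83 deep: 22 wide between lips 8 thick, 38 wide above, 17 high, so 2 mm play each side of the rail and upwards. Grip across y, about 45 above the underside.
- spool: Bystander: metal solder spool standing on its end, 60 diameter, 56 high. Origin at the centre of its underside.
- tin: Bystander: round tip-cleaner tin, 68 diameter, 40 high. Origin at the centre of its underside.
- carton: Bystander: closed cardboard box 140 (x) by 75 (y) by 38 high. Origin at the centre of its underside.
- flux: Bystander: white bottle, 44 diameter, 105 high. Origin at the centre of its underside.
There are look-alikes about, which are no part of the job. Leave any blue look-alike of the pack alone.

How it is judged:
By the outcome, as a careful person would: the job done as asked, in the order asked, and still so for the second after the job is handed in, with the robot touching nothing.
It also fails if it takes over 72 s, if anything falls off the work surface, if the arm or the gripper's body presses on something with over 40 N, if the wrist force passes 120 N, or if a joint passes its speed limit or range.

ROBOT

A 7-joint arm with a two-finger parallel gripper is mounted at the origin on the work surface. World frame = base frame: x ahead of the robot, y to its left, z up, the work surface at z = 0. Lengths are in m, angles in rad, forces in N, time in s.
With the tool pointing down it reaches from about 0.425 to 0.825 m from the base axis. Payload 3.6 kg.
Tool frame: the origin (TCP) lies where the fingers leave the gripper's body, on its centre line; the fingertips stand 73 mm ahead of it and the grasp point (between the pads) lies 54 mm ahead of it; z points along the fingers, y is the line along which they close (so a half turn about z gives the same grasp; the last joint's range is limited). The gripper opens to 85 mm and grips with 20 to 120 N. Pads are 22 mm wide; open, the fingers measure 114 mm over their backs; the gripper's body (76 mm by 85 mm) begins 54 mm behind the grasp point. The pads swing forward as they close: fully open they stand 13 mm farther back than shut.
Start: joints at [1.319, 0.615, -0.013, 1.423, 0.008, 1.103, -0.04], TCP at [0.146, -0.633, 0.304] pointing down, gripper open.
Joint ranges: [-3.12, 3.12], [-0.3, 2.06], [-1.34, 1.32], [0.26, 2.42], [-1.36, 4.5], [0.01, 1.98], [-2.84, 2.84]. Speed limits (rad/s): [2.79, 2.79, 3.14, 3.14, 3.14, 3.14, 3.14].

INTERFACE

Orientations are given as a unit quaternion [x, y, z, w].
In Python, from station import arm, snapshot, camera_info, ticket gives the robot as it stands. Calls block until the motion is done:
- arm.movep(position, orientation): joint-space move of the TCP to a pose.
- arm.line_to(position, velocity=0.15, ori=None): straight line of the TCP; ori=None keeps the orientation; velocity is the mean speed in m/s.
- arm.move_j(angles): joint-space move.
- arm.move_gripper(opening, effort=None): opening from 0.0 (shut) to 1.0 (fully open); effort is the grip in N (None keeps the last); returns when the fingers have stopped.
- arm.pause(seconds).
- arm.ik(position, orientation): joint angles nearest the present ones, or None.
- snapshot(name): name is "side" or "top"; returns the picture (384x512x3 uint8, blue, green, red); there is no depth.
- camera_info(name): a dict with "fx", "fy", "cx", "cy" (pixels), "R" (3x3) and "t" (3): a world point X has camera coordinates R X + t. Camera axes: x right, y down, z forward; pixel columns grow to the right and rows downward; lengths in m; the calibration is good to about 2 mm. A picture is of the moment at which its call begins. camera_info takes no time and is no camera call.
A pose or a line that the arm cannot do raises arm.MotionError and nothing moves.
- ticket.finish_job(): hands the job in; it is judged then, once.
Readings, each from a call of its own:
- arm.read_time(): time.
- arm.read_joint_positions(): joint angles.
- arm.read_dq(): joint speeds.
- arm.read_effort(): joint torques, N m.
- arm.read_tool_pos(): TCP position.
- arm.read_eef_rot(): TCP orientation.
- arm.read_ft_force(): force on the tool from outside, world axes, zero at the start.
- arm.read_wrist_torque(): the same for the moment, N m.
- arm.read_opening(): opening from 0.0 (shut) to 1.0 (fully open).
- arm.read_finger_force(): force on a finger pad.
Only numpy, scipy, OpenCV 4.12 (cv2) and the standard library are available. Lean on these libraries where they do the work, as an engineer would, in place of code of your own. Each camera call takes 0.05 s, during which the arm holds its last target. There are 200 camera calls.

## Working session

There is one attempt and no reset: what is moved stays moved. The work goes in short steps, each a Python script; the robot and the scene stay as the last script left them, time stands still between calls to the robot, and variables do not carry over. Pictures are saved under pics/ and viewed, at most 10 in all, crops included, and the job is handed in when it is done.

```bash
ls; mkdir -p pics
python3 - <<'E'
from station import arm, snapshot, camera_info, ticket
import cv2
for n in("side","top"):
    cv2.imwrite(f"pics/{n}0.png",cv2.resize(snapshot(n),(800,600),interpolation=cv2.INTER_CUBIC)); print(camera_info(n))
print(arm.read_time(),arm.read_tool_pos(),arm.read_eef_rot())
E
```

```text
pics
{'fx': 425.2982168850202, 'fy': 425.2982168850202, 'cx': 251.88443865951416, 'cy': 196.33600101314937, 'R': array([[-0.84597458, -0.53314241, -0.0092836 ],
       [-0.26524496,  0.43585874, -0.86004202],
       [ 0.46257121, -0.72511125, -0.51013875]]), 't': array([0.50739262, 0.25033464, 1.10647361])}
{'fx': 456.1497796980285, 'fy': 456.1497796980285, 'cx': 258.0170842029281, 'cy': 191.16651531197246, 'R': array([[-0.00949287, -0.99989765,  0.0107036 ],
       [-0.98613776,  0.00758788, -0.16575506],
       [ 0.16565688, -0.01212872, -0.98610887]]), 't': array([0.05360124, 0.59513399, 1.31937726])}
0.1 [ 0.14543787 -0.63298089  0.30284813] [ 9.93625912e-01  1.12721728e-01 -1.29867681e-04 -1.15828969e-03]
```

View pics/side0.png

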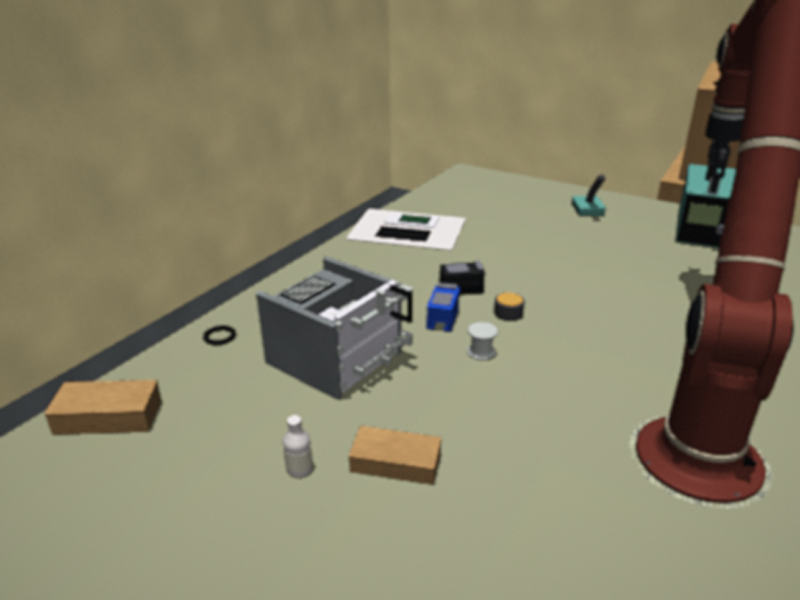

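View pics/top0.png

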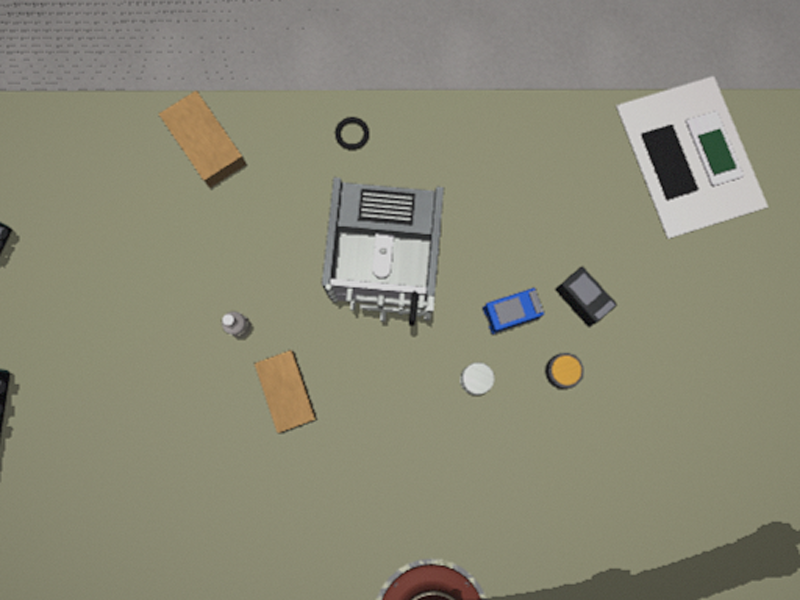

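Run:
```python
from station import snapshot
import cv2,numpy as np
t=snapshot("top"); s=snapshot("side")
z=lambda a,k:cv2.resize(a,None,fx=k,fy=k,interpolation=cv2.INTER_CUBIC)
a=np.hstack([z(t[112:212,203:288],6),z(t[150:250,352:398],6)])
cv2.imwrite("pics/t1.png",a)
cv2.imwrite("pics/s1.png",z(s[155:265,160:320],5))
```

```text
(no output)
```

View pics/t1.png

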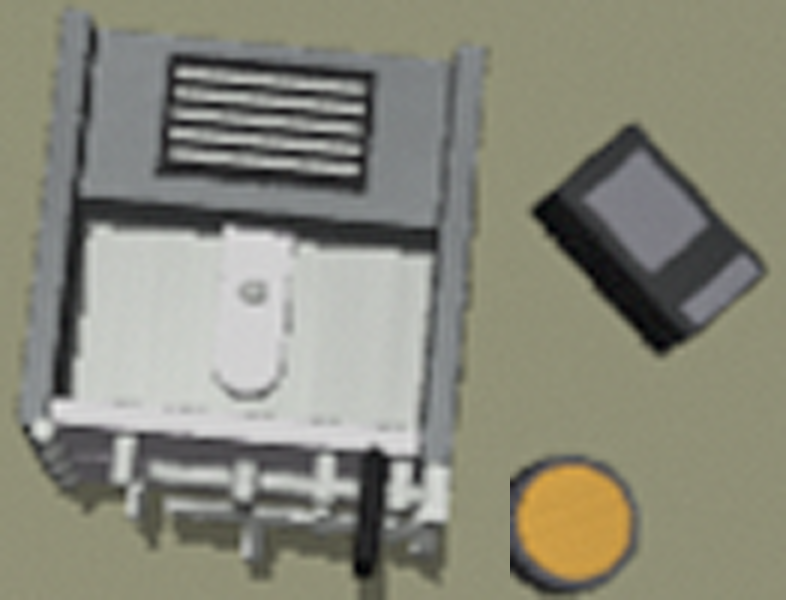

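View pics/s1.png

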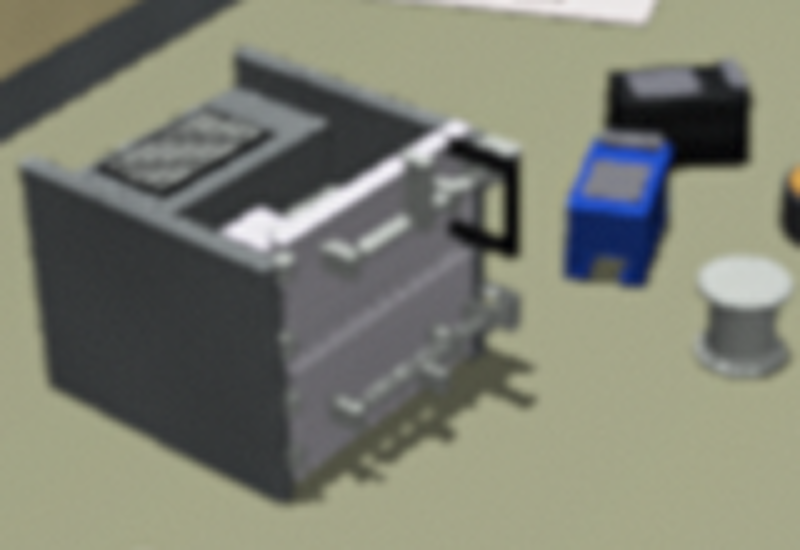

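```bash
cat > h.py <<'E'
import numpy as np
from scipy.optimize import least_squares
from scipy.spatial.transform import Rotation as Ro
from station import arm, snapshot, camera_info, ticket
C={n:camera_info(n) for n in("side","top")}
def proj(n,X):
    c=C[n];p=np.atleast_2d(X)@c["R"].T+c["t"]
    return np.c_[c["fx"]*p[:,0]/p[:,2]+c["cx"],c["fy"]*p[:,1]/p[:,2]+c["cy"]]
def back(n,uv,z):
    c=C[n];d=c["R"].T@np.array([(uv[0]-c["cx"])/c["fx"],(uv[1]-c["cy"])/c["fy"],1]);o=-c["R"].T@c["t"]
    return o+d*(z-o[2])/d[2]
def W(p,L):  # pose (x,y,yaw), local metres -> world
    L=np.atleast_2d(L).astype(float);c,s=np.cos(p[2]),np.sin(p[2])
    return np.c_[p[0]+c*L[:,0]-s*L[:,1],p[1]+s*L[:,0]+c*L[:,1],L[:,2]]
def fit(obs,p0):
    f=lambda p:np.concatenate([(proj(n,W(p,np.array(L)/1e3))[0]-uv) for n,L,uv in obs])
    r=least_squares(f,p0,loss="soft_l1",x_scale=[.1,.1,1]);return r.x,f(r.x).reshape(-1,2)
def Q(yaw): return (Ro.from_euler("z",yaw)*Ro.from_euler("x",np.pi)).as_quat()
E
cat > m.py <<'E'
from h import *
T=lambda u,v:np.array([203+(u+.5)/6-.5,112+(v+.5)/6-.5])
P=lambda u,v:np.array([352+(u-510+.5)/6-.5,150+(v+.5)/6-.5])
S=lambda u,v:np.array([160+(u+.5)/5-.5,155+(v+.5)/5-.5])
cab=[("top",(200,100,165),T(63,8)),("top",(200,86,165),T(93,12)),("top",(200,-100,165),T(488,45)),("top",(200,-86,165),T(458,45)),
("top",(116.5,86,140),T(86,200)),("top",(116.5,-86,140),T(438,230)),("top",(35,0,107),T(250,398)),("top",(85,0,113),T(253,290)),
("top",(0,-84,175),T(416,453)),("top",(0,85,175),T(52,423)),
("side",(200,100,165),S(25,165)),("side",(200,100,0),S(50,385)),("side",(200,-100,165),S(238,48)),("side",(0,100,0),S(285,502)),
("side",(-45,-65,176),S(518,148)),("side",(-45,-65,107),S(515,252))]
pc,r=fit(cab,[.65,.1,0]);print("cab",pc.round(4));print(r.round(1).tolist())
pk=[("top",(50,28,60),P(558,193)),("top",(50,-28,60),P(632,124)),("top",(-50,-28,66),P(768,268)),("top",(-50,28,66),P(690,332)),
("top",(50,28,0),P(535,210)),("top",(-50,28,0),P(660,354)),("side",(-50,28,0),S(746,162))]
pp,r=fit(pk,[.6,-.2,.8]);print("pack",pp.round(4));print(r.round(1).tolist())
for n,u,v,z in(("spool",478,378,.056),("tin",566,370,.04),("carton",285,391,.038),("fluxcap",229,320,.105),("blue",515,310,.06)):
    print(n,back("top",((u+.5)/1.5625-.5,(v+.5)/1.5625-.5),z).round(3))
for L in((-22,-10,196),(-45,-65,176),(0,0,0)):
    w=W(pc,np.array(L)/1e3); print(L,w.round(4),"t1 px",((proj("top",w)[0]-[203,112]+.5)*6).round(),"s1",((proj("side",w)[0]-[160,155]+.5)*5).round())
E
python3 m.py
```

```text
cab [ 0.5916  0.0923 -0.0884]
[[0.1, 0.5], [0.0, 0.2], [-0.1, -0.1], [-0.0, -0.5], [-0.9, -0.2], [0.7, -0.4], [-0.2, -0.5], [0.7, 0.2], [1.2, 0.4], [0.1, 0.5], [-1.3, -0.6], [-0.3, 0.7], [1.5, -1.2], [0.1, 1.0], [-0.6, 1.6], [-0.1, 0.8]]
pack [ 0.6018 -0.3071  0.7001]
[[-0.8, -0.6], [0.5, -1.0], [1.3, -0.4], [0.6, 1.1], [-1.4, 0.1], [-0.4, 0.2], [0.7, 0.5]]
spool [ 0.443 -0.09   0.056]
tin [ 0.457 -0.26   0.04 ]
carton [0.423 0.274 0.038]
fluxcap [0.55  0.368 0.105]
blue [ 0.571 -0.164  0.06 ]
(-22, -10, 196) [[0.5688 0.0843 0.196 ]] t1 px [257. 483.] s1 [426. 152.]
(-45, -65, 176) [[0.5411 0.0316 0.176 ]] t1 px [375. 550.] s1 [515. 157.]
(0, 0, 0) [[0.5916 0.0923 0.    ]] t1 px [247. 502.] s1 [393. 426.]
```

```bash
cat >> m.py <<'E'
print("--- top only")
c2=[o for o in cab if o[0]=="top"]+[("top",(-22,-10,196),T(246,480)),("top",(-45,-65,176),T(364,555))]
pc,r=fit(c2,[.65,.1,0]);print("cab",pc.round(4));print(r.round(1).tolist())
np.save("cab.npy",pc);np.save("pack.npy",pp)
E
python3 m.py | sed -n '/---/,$p'
python3 - <<'E'
from h import *
import cv2
pc=np.load("cab.npy")
for k in(0,np.pi,-np.pi):
  for a in(0,.8,1.6,1.75):
    for L in((-45,-65,155),):
      h=np.array([0,85]);v=np.array([-45,-150.]);c,s=np.cos(-a),np.sin(-a);v=np.array([[c,-s],[s,c]])@v+h
      w=W(pc,[[v[0]/1e3,v[1]/1e3,.155+.054]])[0]
      q=arm.ik(w,Q(pc[2]-a+k));print(k,a,None if q is None else np.round(q,2))
arm.move_gripper(.45,40)
w=W(pc,[[-.022,-.010,.32]])[0]
arm.movep(w,Q(pc[2]))
print(arm.read_time(),arm.read_tool_pos()-w,arm.read_joint_positions().round(2),arm.read_ft_force().round(2))
w[2]=.265;arm.line_to(w)
t=snapshot("top");s=snapshot("side")
z=lambda a,k:cv2.resize(a,None,fx=k,fy=k,interpolation=cv2.INTER_CUBIC)
cv2.imwrite("pics/s2.png",z(s[130:230,180:280],6))
cv2.imwrite("pics/t2.png",z(t[112:212,203:288],6))
E
```

```text
--- top only
cab [ 0.5918  0.0948 -0.101 ]
[[0.2, 0.1], [0.1, -0.1], [-0.1, 0.4], [-0.0, -0.1], [-1.2, -0.6], [0.4, -0.0], [-0.9, -0.5], [0.2, 0.2], [0.3, 0.8], [-0.7, 0.1], [0.7, 0.5], [0.6, -0.6]]
0 0 [-0.02  0.57 -0.12  1.85  0.1   0.73 -1.87]
0 0.8 [-0.28  0.48 -0.04  2.04  0.03  0.63 -2.81]
0 1.6 [ 0.14  0.81 -1.15  1.9   0.87  1.05  1.62]
0 1.75 [ 0.1   0.84 -1.15  1.84  0.88  1.08  1.47]
3.141592653589793 0 [ 0.37  0.67 -0.75  1.84  0.59  0.87  0.8 ]
3.141592653589793 0.8 [ 0.26  0.61 -0.86  2.02  0.65  0.8  -0.31]
3.141592653589793 1.6 [-0.13  0.6  -0.61  1.9   0.48  0.79 -1.14]
3.141592653589793 1.75 [-0.16  0.63 -0.61  1.85  0.48  0.82 -1.3 ]
-3.141592653589793 0 [ 0.37  0.67 -0.75  1.84  0.59  0.87  0.8 ]
-3.141592653589793 0.8 [ 0.26  0.61 -0.86  2.02  0.65  0.8  -0.31]
-3.141592653589793 1.6 [-0.13  0.6  -0.61  1.9   0.48  0.79 -1.14]
-3.141592653589793 1.75 [-0.16  0.63 -0.61  1.85  0.48  0.82 -1.3 ]
3.6583 [ 0.00024589 -0.00114643 -0.00011379] [ 0.02  0.5  -0.32  1.62  0.18  1.05 -2.03] [0.55 0.24 0.29]
```

View pics/s2.png

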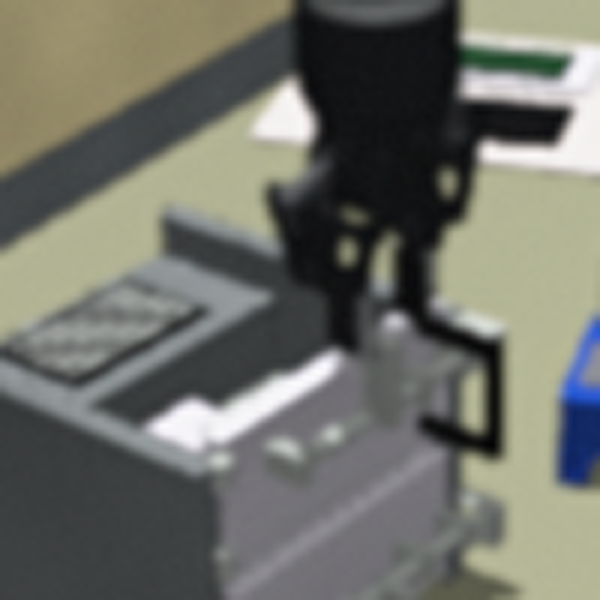

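Run:
```python
from h import *
import cv2
pc=np.load("cab.npy");th=pc[2]
w=W(pc,[[-.023,-.010,.237]])[0];arm.line_to(w,.08)
print(arm.read_ft_force().round(2))
arm.move_gripper(0,30)
print("grip",arm.read_opening(),arm.read_finger_force(),arm.read_ft_force().round(2))
for d in(.014,.0275):
    arm.line_to(W(pc,[[-.023,-.010+d,.237]])[0],.06)
    print(d,arm.read_ft_force().round(2),arm.read_tool_pos().round(4),arm.read_opening())
print(arm.read_time())
s=snapshot("side")
cv2.imwrite("pics/s3.png",cv2.resize(s[130:230,180:280],None,fx=6,fy=6,interpolation=cv2.INTER_CUBIC))
```

```text
[0.76 0.11 0.91]
grip 0.11183171588952179 33.64723563194275 [0.25 0.72 1.97]
0.014 [-0.24  1.47  4.02] [0.5696 0.102  0.2376] 0.11050914093456056
0.0275 [-1.37 -1.48  6.25] [0.5709 0.1142 0.2376] 0.11229524053001322
5.8917
```

View pics/s3.png

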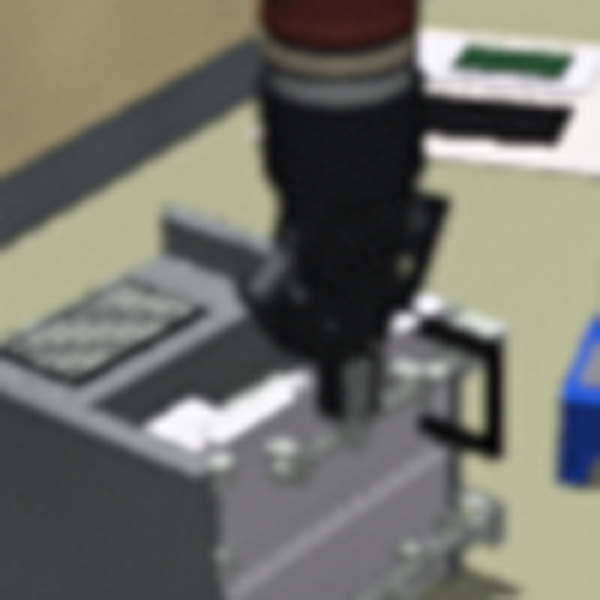

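Run:
```python
from h import *
import cv2
pc=np.load("cab.npy");th=pc[2]
def hw(a,z,dx=0):
    v=np.array([-.045,-.150])@np.array([[np.cos(a),-np.sin(a)],[np.sin(a),np.cos(a)]])  # R(-a) v
    return W(pc,[[v[0],v[1]+.085,z]])[0],Q(th-a+np.pi)
arm.move_gripper(.4)
p=arm.read_tool_pos();p[2]=.30;arm.line_to(p,.2)
arm.movep(*hw(0,.29));p,q=hw(0,.209);arm.line_to(p,.12)
print("down",arm.read_ft_force().round(2))
arm.move_gripper(0,25)
print("grip",arm.read_opening(),arm.read_finger_force(),arm.read_ft_force().round(2))
for a in np.linspace(0,1.66,11)[1:]:
    p,q=hw(a,.209)
    try: arm.line_to(p,.12,ori=q)
    except arm.MotionError as e: print(a,e);break
    f=arm.read_ft_force();print(round(a,2),f.round(1),round(arm.read_opening(),3))
    if np.linalg.norm(f)>45: print("stop");break
print(arm.read_time(),arm.read_joint_positions().round(2))
cv2.imwrite("pics/t4.png",cv2.resize(snapshot("top"),(800,600),interpolation=cv2.INTER_CUBIC))
```

```text
down [-0.54 -0.58  0.82]
grip 0.13692950907816584 24.88971635699272 [-1.28 -2.98  6.09]
0.17 [-2.  -3.5  7.4] 0.131
0.33 [-2.8 -4.3 10.6] 0.133
0.5 [-5.2 -4.  12.2] 0.133
0.66 [-6.3 -3.1 13.7] 0.136
0.83 [-6.6 -2.5 14.2] 0.134
1.0 [-5.7 -0.7 14.3] 0.132
1.16 [-6.4 -0.4 13.9] 0.134
1.33 [-4.9  0.4 13.9] 0.136
1.49 [-4.3  1.2 13.2] 0.135
1.66 [-3.5  1.  10.6] 0.132
13.9167 [-0.14  0.61 -0.61  1.88  0.48  0.8  -1.19]
```

Run:
```python
from h import *
import cv2
pc=np.load("cab.npy");pp=np.load("pack.npy");th=pc[2]
arm.move_gripper(.4)
p=arm.read_tool_pos();p[2]=.30;arm.line_to(p,.2)
for k in(0,np.pi):
    q=arm.ik([pp[0],pp[1],.25],Q(pp[2]+k));print(k,None if q is None else q.round(2))
    for x in(-.1,.0665):
        q=arm.ik(W(pc,[[x,0,.2]])[0],Q(th+k));print(x,None if q is None else q.round(2))
arm.move_gripper(1.0)
arm.movep([pp[0],pp[1],.22],Q(pp[2]+np.pi))
print(arm.read_time(),arm.read_joint_positions().round(2))
t=snapshot("top");s=snapshot("side")
z=lambda a,k:cv2.resize(a,None,fx=k,fy=k,interpolation=cv2.INTER_CUBIC)
cv2.imwrite("pics/t5.png",np.hstack([z(t[125:200,205:285],5),z(t[150:225,340:420],5)]))
cv2.imwrite("pics/t5b.png",z(t[110:210,200:300],6))
cv2.imwrite("pics/s5.png",z(s[140:265,155:315],5)[:600])
```

```text
0 [ 0.68  0.74 -0.46  1.4   0.35  1.08 -0.7 ]
-0.1 [-0.09  0.54 -0.24  1.96  0.2   0.66 -2.13]
0.0665 [-0.04  0.75 -0.22  1.49  0.19  0.92 -1.99]
3.141592653589793 [ 0.98  1.   -1.25  1.39  0.94  1.41  2.02]
-0.1 [ 0.38  0.75 -1.03  1.95  0.81  0.93  0.41]
0.0665 [ 0.33  0.94 -1.01  1.48  0.83  1.19  0.66]
18.1 [ 0.98  1.03 -1.23  1.42  0.97  1.36  2.  ]
```

View pics/t5b.png

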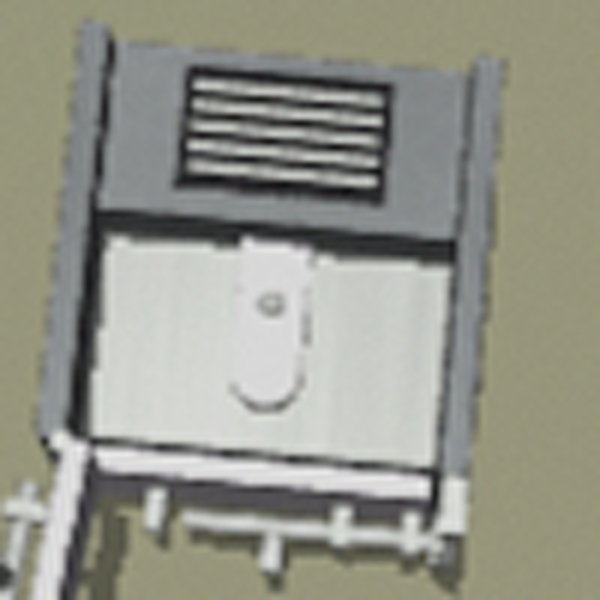

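View pics/s5.png

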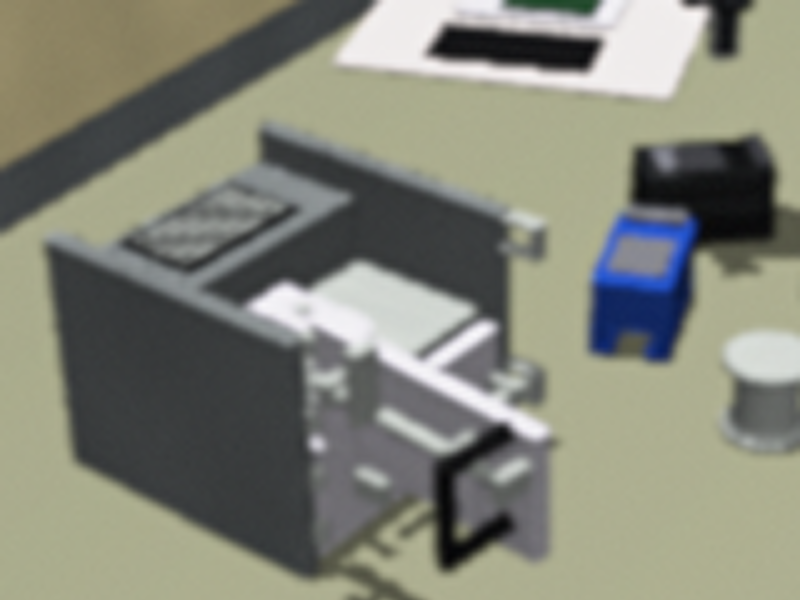

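```bash
cat > m2.py <<'E'
from h import *
T=lambda u,v:np.array([200+(u+.5)/6-.5,110+(v+.5)/6-.5])
S=lambda u,v:np.array([155+(u+.5)/5-.5,140+(v+.5)/5-.5])
rail=[("top",(35,0,107),T(265,408)),("top",(85,0,113),T(271,302)),("top",(116.5,17,107),T(242,240)),("top",(116.5,-17,107),T(316,252)),("top",(52,17,107),T(230,376)),("top",(52,-17,107),T(304,378))]
walls=[("top",(200,100,165),T(82,21)),("top",(200,86,165),T(110,26)),("top",(200,-86,165),T(477,60)),("top",(200,-100,165),T(507,62)),("top",(116.5,86,140),T(104,212)),("top",(116.5,-86,140),T(453,243))]
side=[("side",(200,100,165),S(47,238)),("side",(200,100,0),S(76,460)),("side",(0,100,0),S(310,577)),("side",(200,-100,165),S(262,124)),("side",(200,86,140),S(120,243))][:4]
for n,o in(("rail",rail),("rail+walls",rail+walls),("all",rail+walls+side)):
    p,r=fit(o,[.59,.09,-.1]);print(n,p.round(4),"nose/home y axis pts",W(p,[[.035,0,0],[.0665,0,0]])[:,:2].round(4).tolist());print(r.round(1).tolist())
np.save("cab2.npy",fit(rail+walls,[.59,.09,-.1])[0])
E
python3 m2.py
```

```text
rail [ 0.5904  0.0937 -0.0913] nose/home y axis pts [[0.6253, 0.0905], [0.6566, 0.0876]]
[[-0.2, 0.2], [0.3, 0.6], [0.3, 0.4], [-0.4, -0.6], [0.3, -0.7], [-0.3, -0.0]]
rail+walls [ 0.5905  0.0944 -0.1001] nose/home y axis pts [[0.6254, 0.0909], [0.6567, 0.0877]]
[[-0.3, 0.2], [0.3, 0.6], [0.4, 0.4], [-0.3, -0.6], [0.2, -0.7], [-0.4, -0.0], [0.1, 0.3], [0.3, -0.0], [-0.1, -0.2], [-0.2, -0.1], [-1.1, -0.1], [1.0, 0.2]]
all [ 0.5906  0.0938 -0.0963] nose/home y axis pts [[0.6254, 0.0904], [0.6568, 0.0874]]
[[-0.1, 0.2], [0.4, 0.6], [0.4, 0.4], [-0.3, -0.6], [0.4, -0.7], [-0.3, -0.0], [0.0, 0.4], [0.3, 0.0], [-0.1, -0.3], [-0.2, -0.3], [-1.0, -0.0], [1.0, 0.1], [-0.5, -0.2], [-0.3, 0.7], [-0.1, 1.3], [2.2, -1.3]]
```

Run:
```python
from h import *
import cv2
pc=np.load("cab2.npy");pp=np.load("pack.npy");th=pc[2]
arm.line_to([pp[0],pp[1],.097],.15)
print("down",arm.read_ft_force().round(2),arm.read_opening())
arm.move_gripper(0,80)
print("grip",arm.read_opening(),arm.read_finger_force(),arm.read_ft_force().round(2),arm.read_tool_pos().round(4))
arm.line_to([pp[0],pp[1],.27],.15)
print("lift",arm.read_opening(),arm.read_ft_force().round(2))
arm.movep(W(pc,[[-.09,0,.27]])[0],Q(th+np.pi))
w=W(pc,[[-.09,0,.191]])[0];arm.line_to(w,.12)
print((arm.read_tool_pos()-w).round(4),arm.read_ft_force().round(2),arm.read_time(),arm.read_wrist_torque().round(2))
t=snapshot("top");s=snapshot("side")
z=lambda a,k:cv2.resize(a,None,fx=k,fy=k,interpolation=cv2.INTER_CUBIC)
cv2.imwrite("pics/c6.png",np.hstack([z(t[125:225,205:285],5),z(s[150:250,200:280],5)]))
```

```text
down [-0.03 -0.38  0.45] 1.0034126644423589
grip 0.6436351923439604 86.98895931243896 [-0.26 -0.96  4.86] [ 0.6026 -0.3073  0.0985]
lift 0.6401780595018005 [-0.08 -0.48 -4.95]
[0.0005 0.0004 0.0006] [-0.04  1.05 -4.23] 23.2167 [0.06 0.02 0.05]
```

View pics/c6.png

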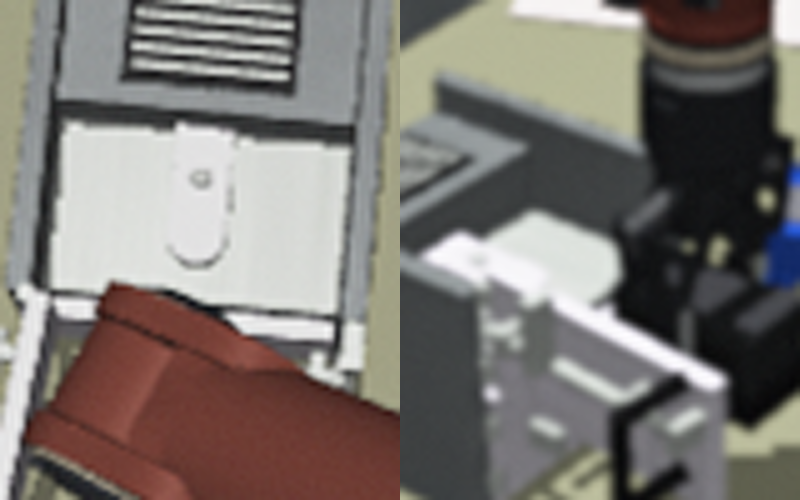

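Run:
```python
from h import *
pc=np.load("cab2.npy");th=pc[2];ex=np.array([np.cos(th),np.sin(th),0]);ey=np.array([-ex[1],ex[0],0])
f0=arm.read_ft_force()
arm.line_to(W(pc,[[-.022,0,.191]])[0],.12)
for x in np.arange(-.014,.038,.006):
    arm.line_to(W(pc,[[x,0,.191]])[0],.05)
    f=arm.read_ft_force()-f0;d=arm.read_tool_pos()-W(pc,[[0,0,.191]])[0]
    print(round(x*1e3),"f",round(f@ex,1),round(f@ey,1),round(f[2],1),"pos",(1e3*np.array([d@ex,d@ey,d[2]])).round(1),"m",arm.read_wrist_torque().round(2))
    if f@ex<-14: print("blocked");break
print(arm.read_time())
```

```text
-14 f 0.1 0.3 -0.3 pos [-13.9  -0.    0. ] m [ 0.05 -0.01  0.05]
-8 f 0.2 -0.5 0.1 pos [-7.7 -0.1 -0.1] m [ 0.   -0.01  0.05]
-2 f -0.3 -0.5 0.4 pos [-1.6 -0.1 -0.1] m [-0.01  0.    0.01]
4 f 0.3 -0.0 0.0 pos [ 4.4 -0.1 -0.1] m [0.01 0.04 0.02]
10 f 0.7 -0.7 0.6 pos [10.4 -0.1 -0. ] m [ 0.03 -0.03 -0.04]
16 f -0.7 0.1 -0.1 pos [16.4 -0.1 -0.1] m [ 0.03 -0.04  0.  ]
22 f 0.3 1.0 -0.3 pos [22.4 -0.1 -0. ] m [ 0.03 -0.02 -0.01]
28 f 0.5 -0.3 0.5 pos [28.4 -0.1 -0.1] m [-0.02  0.   -0.05]
34 f 0.7 0.3 -0.5 pos [34.4 -0.1 -0. ] m [ 0.01 -0.03 -0.  ]
26.475
```

Run:
```python
from h import *
pc=np.load("cab2.npy");th=pc[2];ex=np.array([np.cos(th),np.sin(th),0]);ey=np.array([-ex[1],ex[0],0])
f0=np.array([0,1,-4.3])
for x in list(np.arange(.038,.062,.004))+list(np.arange(.062,.080,.0015)):
    arm.line_to(W(pc,[[x,0,.191]])[0],.03)
    f=arm.read_ft_force()-f0;d=arm.read_tool_pos()-W(pc,[[0,0,.191]])[0]
    print(round(x*1e3,1),"f",round(f@ex,1),round(f@ey,1),round(f[2],1),"pos",(1e3*np.array([d@ex,d@ey,d[2]])).round(1))
    if f@ex<(-40 if x>.06 else -25): print("stop");break
print(arm.read_time(),arm.read_opening())
```

```text
38.0 f -0.4 -1.7 0.1 pos [38.2 -0.  -0.1]
42.0 f 0.2 -1.6 0.8 pos [42.2 -0.1 -0. ]
46.0 f -0.1 0.1 1.9 pos [46.4  0.2  0.3]
50.0 f 0.5 -0.9 2.0 pos [50.5  0.2  0.3]
54.0 f 0.5 -1.2 2.3 pos [54.4  0.1  0.2]
58.0 f 0.5 -0.7 2.9 pos [58.8  0.   0.2]
62.0 f 0.2 -0.8 3.5 pos [62.7 -0.   0.1]
63.5 f 0.9 -1.1 2.9 pos [63.7 -0.   0. ]
65.0 f 1.1 -0.3 2.6 pos [65.5 -0.1  0.1]
66.5 f 1.0 -0.8 3.0 pos [67.  -0.1  0. ]
68.0 f 2.6 -0.0 1.5 pos [68.6 -0.2 -0.1]
69.5 f 2.1 -0.7 0.6 pos [69.5 -0.3 -0.4]
71.0 f -1.7 -1.0 1.6 pos [70.  -0.2 -0.3]
72.5 f -6.4 -3.2 4.1 pos [70.2 -0.1 -0.3]
74.0 f -9.6 -3.7 5.7 pos [70.4 -0.1 -0.2]
75.5 f -12.8 -4.9 7.7 pos [70.6 -0.  -0.1]
77.0 f -16.4 -5.7 9.9 pos [70.8  0.  -0. ]
78.5 f -20.9 -7.5 11.9 pos [71.   0.1  0. ]
80.0 f -22.8 -7.7 14.1 pos [71.2  0.2  0.1]
31.4583 0.6435133421732246
```

Run:
```python
from h import *
import cv2
pc=np.load("cab2.npy");th=pc[2]
arm.line_to(W(pc,[[.072,0,.191]])[0],.03)
print(arm.read_ft_force().round(1))
arm.move_gripper(1.0);print(arm.read_ft_force().round(1),arm.read_opening())
arm.line_to(W(pc,[[.071,0,.32]])[0],.15)
j=arm.read_joint_positions();j[0]+=1.3;j[1]-=.25;arm.move_j(j)
print(arm.read_time(),arm.read_ft_force().round(1))
t=snapshot("top");s=snapshot("side")
z=lambda a,k:cv2.resize(a,None,fx=k,fy=k,interpolation=cv2.INTER_CUBIC)
cv2.imwrite("pics/c7.png",np.hstack([z(t[105:225,200:280],5),z(s[150:270,200:280],5)]))
cv2.imwrite("pics/t7.png",t)
w=W(pc,np.array([[-.05,-28,66],[-.05,28,66],[16.5,-28,66],[16.5,28,66],[0,0,0]])*0)
for L in((16.5,28,158),(16.5,-28,158),(116.5,28,152),(116.5,-28,152)):
    print(L,((proj("top",W(pc,np.array(L)/1e3))[0]-[200,105]+.5)*5).round())
```

```text
[-6.6 -0.5  0.1]
[ 0.2 -0.2  0.6] 1.0027890204497223
36.125 [ 0.3 -0.1  0.1]
(16.5, 28, 158) [164. 377.]
(16.5, -28, 158) [265. 386.]
(116.5, 28, 152) [182. 205.]
(116.5, -28, 152) [281. 214.]
```

View pics/c7.png

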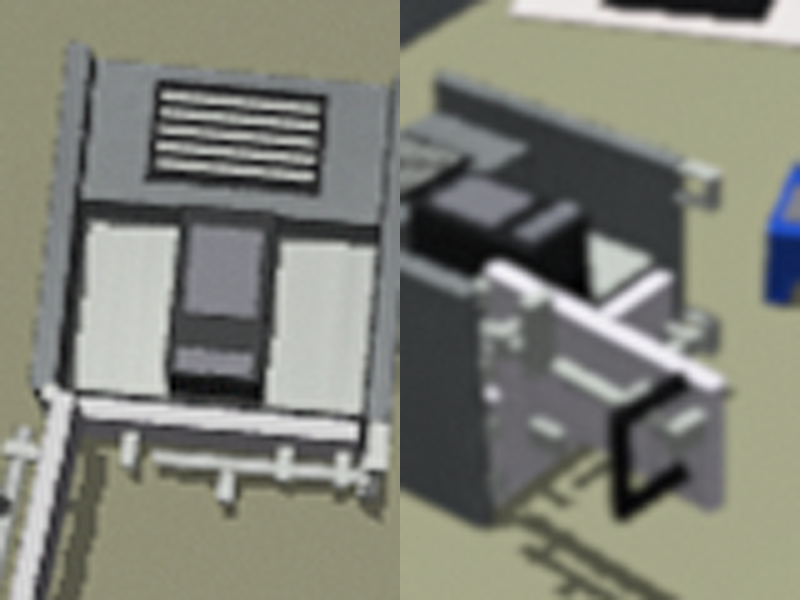

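```bash
python3 -c "
from station import ticket
print(ticket.finish_job())"
```

```text
the job is handed in; nothing more can be done
None
```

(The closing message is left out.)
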